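Find the rocking canister lid and press it home

ROBOT

A 7-joint arm with a two-finger parallel gripper is mounted at the origin on the work surface. World frame = base frame: x ahead of the robot, y to its left, z up, the work surface at z = 0. Lengths are in m, angles in rad, forces in N, time in s.
With the tool pointing down it reaches from about 0.425 to 0.875 m from the base axis. Payload 4.7 kg.
Tool frame: the origin (TCP) lies midway between the tips of the shut fingers; the grasp point (between the pads) lies 19 mm behind it; z points along the fingers, y is the direction in which the jaws open and shut (so a half turn about z gives the same grasp; the last joint's range is limited). The gripper opens to 87 mm and grips with 3 to 60 N. Pads are 19 mm wide; open, the fingers measure 117 mm over their backs; the gripper's body (75 mm by 190 mm) begins 51 mm behind the grasp point.
Start: joints at [-1.088, 0.321, -0.07, 1.45, 0.023, 1.371, -0.057], TCP at [0.294, 0.58, 0.223] pointing down, gripper open.
Joint ranges: [-2.86, 2.86], [-0.3, 2.09], [-1.38, 1.24], [0.06, 2.45], [-1.56, 4.7], [0.09, 2.05], [-2.69, 2.69]. Speed limits (rad/s): [2.57, 2.57, 3.14, 3.14, 3.14, 3.14, 3.14].

INTERFACE

Orientations are given as a rotation vector (axis times angle).
In Python, from bench import get_state, eyes, job gives the robot as it stands. The module is installed in compiled form; this text tells all that it offers.
- The arm moves only by the shell command python3 -m jog 'ROWS' [FORCE]. ROWS is JSON, a list that holds one entry, the list of rows, each a list of 5 numbers: the opening, from 0 (shut) to 1 (fully open), then the shift along the tool's x, y, z in units of 40 mm (1.0 is 40 mm), then the turn about the tool's z in units of 5 degrees (1.0 is 5 degrees). In form: [[[jaw, dx, dy, dz, turn], ...]]. A call has 1 to 10 rows; each row shifts and turns the commanded pose from where the row before left it, along the tool's axes as they then stand; what a row does not reach is not made up. A row lasts 1/8 s, in which the tool goes at most 62.5 mm and 10.7 degrees, less where a joint would pass 70% of its speed; a pose out of reach is approached as far as the arm can. A call is refused whole if a number of a shift passes 1 or a number of a turn 1, either way. A call with a gripper value outside its range is refused whole. The fingers move at their own pace and stop on an object; FORCE is the grip in N (left out, the last holds). Time passes only in rows, so rows that do not move let the fingers close. It gives the time, the measured TCP pose, the force and the opening at its end, in the units of the state.
- get_state(): the state, without advancing time (a new reading comes with each control period).
- eyes.get_image(name): name is "side" or "top" or "wrist"; returns (picture, depth): 480x640x3 uint8, red, green, blue; 480x640 float32, m along the optical axis (not along the pixel's ray), 0 where there is no reading.
- eyes.camera_params(name): a dict with "camera_matrix" (3x3 intrinsics, pixels), "k1" (the pictures are not rectified: a ray, as slopes to the right and down, at radius r is drawn at 1 + k1 r^2 times it, then the intrinsics apply), "pose" (4x4, takes a point from camera to world coordinates); the wrist camera has in their place "mount" (4x4, takes a point from camera to tool coordinates, whose origin is the TCP and whose axes are the flange's). Camera axes: x right, y down, z forward; pixel columns grow to the right and rows downward; lengths in m; the calibration is good to about 2 mm. A picture is of the moment at which its call begins: read the wrist's pose just before it. camera_params takes no time and is no camera call.
- job.close_job(): hands the job in, once; it reports no verdict.
The state is a dict: "time": time; "joint_positions": joint angles; "qd": joint speeds; "joint_torque": joint torques, N m; "position": TCP position; "tool_rot": TCP orientation; "ft_force": force on the tool from outside, world axes, zero at the start; "torque": the same for the moment, N m; "grip_width": opening from 0.0 (shut) to 1.0 (fully open).
Only numpy, scipy, OpenCV 4.12 (cv2) and the standard library are available. Lean on these libraries where they do the work, as an engineer would, in place of code of your own. Each camera call takes 0.05 s, during which the arm holds its last target. There are 200 camera calls.

TASK

One of the four grey kitchen canisters has a lid that is not on properly: press down near the edge of the lids, one after another, until you find the one that rocks, then press that lid down in its middle until it is fully home. Finish while holding a fingertip down on that lid, so that I can see which one it was. Only press: lift no lid, and leave the other things on the counter where they are.

Things in the scene. Friction and masses are not known exactly. Their poses are not given: they have to be found in the camera images.
- canister_a: One of four like round grey canisters, 98 mm across, upright, does not move when pushed. Origin: on its axis at its base, 0 to 5 mm below the counter's surface (their heights differ). Carries the lid with point lid_a. A loose lid stands 6 mm high on its middle; 10 to 14 N down within 10 mm of the lid's axis sinks it 6 mm to a firm stop, where it stays, level and closed.
- lid_a (a point): Point on the axis of canister_a's lid, moving with it, z up along the axis; at the start 106 mm above the canister's origin on all four. The lid is a flat wooden disc, 104 mm across, with a small tab on its rim towards x; its top lies 0 to 6 mm above this point. A closed lid is firm. The loose one rocks 0.13 rad under 2 N down near any edge (40 mm from the axis), springs level again and does not close.
- canister_b: One of four like round grey canisters, 98 mm across, upright, does not move when pushed. Origin: on its axis at its base, 0 to 5 mm below the counter's surface (their heights differ). Carries the lid with point lid_b. A loose lid stands 6 mm high on its middle; 10 to 14 N down within 10 mm of the lid's axis sinks it 6 mm to a firm stop, where it stays, level and closed.
- lid_b (a point): Point on the axis of canister_b's lid, moving with it, z up along the axis; at the start 106 mm above the canister's origin on all four. The lid is a flat wooden disc, 104 mm across, with a small tab on its rim towards x; its top lies 0 to 6 mm above this point. A closed lid is firm. The loose one rocks 0.13 rad under 2 N down near any edge (40 mm from the axis), springs level again and does not close.
- canister_c: One of four like round grey canisters, 98 mm across, upright, does not move when pushed. Origin: on its axis at its base, 0 to 5 mm below the counter's surface (their heights differ). Carries the lid with point lid_c. A loose lid stands 6 mm high on its middle; 10 to 14 N down within 10 mm of the lid's axis sinks it 6 mm to a firm stop, where it stays, level and closed.
- lid_c (a point): Point on the axis of canister_c's lid, moving with it, z up along the axis; at the start 106 mm above the canister's origin on all four. The lid is a flat wooden disc, 104 mm across, with a small tab on its rim towards x; its top lies 0 to 6 mm above this point. A closed lid is firm. The loose one rocks 0.13 rad under 2 N down near any edge (40 mm from the axis), springs level again and does not close.
- canister_d: One of four like round grey canisters, 98 mm across, upright, does not move when pushed. Origin: on its axis at its base, 0 to 5 mm below the counter's surface (their heights differ). Carries the lid with point lid_d. A loose lid stands 6 mm high on its middle; 10 to 14 N down within 10 mm of the lid's axis sinks it 6 mm to a firm stop, where it stays, level and closed.
- lid_d (a point): Point on the axis of canister_d's lid, moving with it, z up along the axis; at the start 106 mm above the canister's origin on all four. The lid is a flat wooden disc, 104 mm across, with a small tab on its rim towards x; its top lies 0 to 6 mm above this point. A closed lid is firm. The loose one rocks 0.13 rad under 2 N down near any edge (40 mm from the axis), springs level again and does not close.
- knife: Table knife, 215 mm long, lying on the wooden board. Bystander: leave it alone. Origin under its middle.
- jam_jar: Jam jar, 62 mm across, 85 mm tall, between the middle canisters. Bystander: leave it alone. Origin under its middle.
- salt: White salt shaker, 38 mm across, 68 mm tall, between the middle canisters. Bystander: leave it alone. Origin under its middle.
- mug: White mug, 80 mm across, 92 mm tall. Bystander: leave it alone. Origin under its middle.
- bowl: White bowl, 110 mm across, 45 mm tall. Bystander: leave it alone. Origin under its middle.
- spoon: Metal spoon lying on the counter. Bystander: leave it alone. Origin under its middle.
- pepper_mill: Wooden pepper mill, 50 mm across, 137 mm tall. Bystander: leave it alone. Origin under its middle.

How it is judged:
By the outcome, as a careful person would: the job done as asked, in the order asked, and still so for the second after the job is handed in, while the arm keeps its last pose, push and grip.
It also fails if it takes over 48 s, if anything falls off the work surface, if the arm or the gripper's body presses on something with over 40 N, if the wrist force passes 120 N, or if a joint passes its speed limit or range.

## Working session

There is one attempt and no reset: what is moved stays moved. The work goes in short steps, Python scripts to look and compute and a shell command to move; the robot and the scene stay as the last step left them, time stands still between calls to the robot, and variables do not carry over. Pictures are saved under pics/ and viewed, about 8 in all and at most 12, crops included, and the job is handed in when it is done.

```bash
mkdir -p pics
python3 - <<'E'
from bench import get_state, eyes
import cv2,numpy as np
s=get_state();print({k:np.round(v,3).tolist() for k,v in s.items()})
for n in("top","side"):
    im,d=eyes.get_image(n);cv2.imwrite(f"pics/{n}0.png",im[:,:,::-1]);np.save(f"{n}.npy",d)
    p=eyes.camera_params(n);print(n,p,(d>0).mean())
print(eyes.camera_params("wrist"))
E
```

```text
{'time': 0.0, 'joint_positions': [-1.088, 0.322, -0.07, 1.452, 0.023, 1.371, -0.057], 'qd': [0.0, -0.001, 0.001, 0.001, 0.001, 0.002, -0.001], 'joint_torque': [0.0, -49.129, -0.404, -31.252, -0.064, 0.044, 0.0], 'position': [0.293, 0.579, 0.221], 'tool_rot': [-0.73, -3.055, 0.003], 'ft_force': [0.863, -0.123, 0.012], 'torque': [-0.04, 0.022, 0.006], 'grip_width': 0.998}
top {'camera_matrix': array([[537.35784881,   0.        , 316.38847486],
       [  0.        , 537.35784881, 245.61293941],
       [  0.        ,   0.        ,   1.        ]]), 'k1': -0.0985958887136764, 'pose': array([[ 8.84929048e-03, -9.98086774e-01,  6.11921670e-02,
         4.37112756e-01],
       [-9.99960797e-01, -8.85159527e-03,  2.33418721e-04,
         3.38593713e-02],
       [ 3.08676157e-04, -6.11918337e-02, -9.98125976e-01,
         1.38306072e+00],
       [ 0.00000000e+00,  0.00000000e+00,  0.00000000e+00,
         1.00000000e+00]])} 0.99587890625
side {'camera_matrix': array([[594.29831687,   0.        , 321.30583049],
       [  0.        , 594.29831687, 236.5523812 ],
       [  0.        ,   0.        
[... 167 characters left out ...]
2850755],
       [ 0.01850476, -0.86907684, -0.49433088,  0.75442967],
       [ 0.        ,  0.        ,  0.        ,  1.        ]])} 0.994541015625
{'camera_matrix': array([[396.00058228,   0.        , 321.28610827],
       [  0.        , 396.00058228, 233.18990188],
       [  0.        ,   0.        ,   1.        ]]), 'k1': -0.07143488208012042, 'mount': array([[-1.52367749e-03, -9.58592635e-01, -2.84776823e-01,
         7.74863813e-02],
       [ 9.99998831e-01, -1.49739918e-03, -3.09996735e-04,
         2.31691743e-04],
       [-1.29263994e-04, -2.84776962e-01,  9.58593796e-01,
        -1.61475186e-01],
       [ 0.00000000e+00,  0.00000000e+00,  0.00000000e+00,
         1.00000000e+00]])}
```

View pics/top0.png

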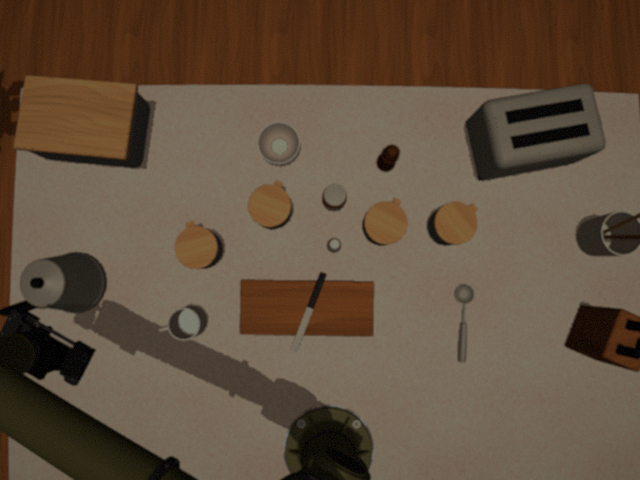

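View pics/side0.png

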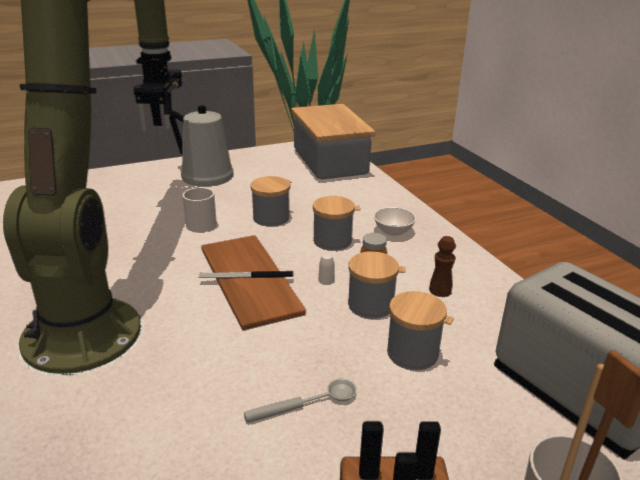

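The top view shows four lids at about (197,246), (270,205), (385,222) and (456,222). The side view shows the same row, with the kettle near the tool. Next I'll measure the lid centres.

```bash
cat > h.py <<'E'
import numpy as np,cv2
from bench import eyes
def rays(n,uv):
    p=eyes.camera_params(n);K=p["camera_matrix"]
    return cv2.undistortPoints(np.float64(uv).reshape(-1,1,2),K,np.array([p["k1"],0,0,0.])).reshape(-1,2),p["pose"]
def onplane(n,uv,z):
    r,T=rays(n,uv);d=np.c_[r,np.ones(len(r))]@T[:3,:3].T;o=T[:3,3]
    return o+d*((z-o[2])/d[:,2])[:,None]
def withdepth(n,uv,dep):
    r,T=rays(n,uv);return (np.c_[r,np.ones(len(r))]*np.ravel(dep)[:,None])@T[:3,:3].T+T[:3,3]
E
python3 - <<'E'
from h import *
for n,cs in(("top",[(197,246),(270,205),(385,222),(456,222)]),("side",[(271,186),(334,208),(374,267),(418,311)])):
    im=cv2.imread(f"pics/{n}0.png");d=np.load(f"{n}.npy");hsv=cv2.cvtColor(im,cv2.COLOR_BGR2HSV)
    for c in cs:
        h=hsv[c[1],c[0]]
        m=((abs(hsv[...,0].astype(int)-h[0])<7)&(hsv[...,1]>90)&(hsv[...,2]>(75 if n=="top" else 90))).astype(np.uint8)
        m=cv2.morphologyEx(m,cv2.MORPH_CLOSE,np.ones((5,5)))
        k=cv2.getStructuringElement(2,(15,15) if n=="top" else (13,9));m=cv2.morphologyEx(m,cv2.MORPH_OPEN,k)
        _,L,st,ce=cv2.connectedComponentsWithStats(m);l=L[c[1],c[0]]
        v,u=np.where(L==l);P=withdepth(n,np.c_[u,v],d[v,u]);z=np.median(P[:,2])
        Q=onplane(n,[ce[l]],z)[0]
        print(n,h,st[l],ce[l].round(1),"z",z.round(4),"std",P[:,2].std().round(4),"xy",Q.round(4),"ext",np.ptp(P,axis=0).round(3))
# obstacles
d=np.load("top.npy")
for nm,c in dict(kettle=(40,283),jar=(335,196),salt=(334,244),mill=(390,152),mug=(186,322),bowl=(280,144)).items():
    print(nm,withdepth("top",[c],d[c[1],c[0]]).round(3))
E
```

```text
top [ 15 152 124] [ 174  224   44   45 1493] [195.5 246.6] z 0.1022 std 0.0946 xy [0.5108 0.3244 0.1022] ext [0.136 0.37  1.386]
top [ 15 151 125] [ 248  183   43   44 1484] [269.1 204.8] z 0.1038 std 0.0579 xy [0.6125 0.1486 0.1038] ext [0.236 0.178 1.383]
top [ 16 145 125] [ 364  200   44   45 1511] [385.9 222. ] z 0.1046 std 0.0935 xy [ 0.5736 -0.1317  0.1046] ext [0.205 0.217 1.387]
top [ 16 147 125] [ 435  201   43   44 1490] [456.  222.1] z 0.1104 std 0.0488 xy [ 0.5745 -0.2999  0.1104] ext [0.196 0.418 1.388]
side [ 15 131 224] [251 176  39  21 666] [269.9 185.9] z 0.1012 std 0.0566 xy [0.5037 0.3107 0.1012] ext [0.515 1.402 0.67 ]
side [ 14 135 219] [313 196  43  23 794] [333.5 206.9] z 0.1027 std 0.0402 xy [0.6053 0.1365 0.1027] ext [0.622 1.226 0.666]
side [ 15 135 217] [ 349  250   52   34 1327] [373.4 266.5] z 0.1035 std 0.032 xy [ 0.5666 -0.1402  0.1035] ext [0.617 1.096 0.754]
side [ 15 133 221] [ 389  291   63   40 1834] [418.4 310.3] z 0.1092 std 0.0459 xy [ 0.5675 -0.3094  0.1092] ext [0.674 0.882 0.756]
kettle [[0.42  0.646 0.222]]
jar [[ 0.638 -0.01   0.085]]
salt [[ 0.522 -0.009  0.07 ]]
mill [[ 0.736 -0.138  0.137]]
mug [[0.322 0.368 0.002]]
bowl [[0.786 0.131 0.008]]
```

```bash
python3 -m jog '[[[0,-0.67,-0.32,0,0],[0,-0.67,-0.32,0,0],[0,-0.67,-0.32,0,0],[0,-0.67,-0.32,0.2,0],[0,-0.67,-0.32,0.3,0],[0,-0.67,-0.32,0.3,0],[0,-0.67,-0.32,0.3,0],[0,-0.67,-0.32,0.3,0],[0,-0.67,-0.32,0.2,0],[0,-0.67,-0.32,0,0]]]' 10
cat >> h.py <<'E'
from bench import get_state
from scipy.spatial.transform import Rotation as R
LID=dict(A=(.511,.324,.102),B=(.6125,.1486,.104),C=(.5736,-.1317,.1046),D=(.5745,-.2999,.1104))
def go(k,edge=.04,dz=.02):
    s=get_state();M=R.from_rotvec(s["tool_rot"]).as_matrix();e=M[:,0]*[1,1,0]
    t=np.array(LID[k])+edge*e+[0,0,dz];d=M.T@(t-s["position"])
    print(s["time"],"tcp",np.round(s["position"],4),"f",np.round(s["ft_force"],2),"rot",np.round(s["tool_rot"],3),"w",s["grip_width"],"units",np.round(d/.04,2))
E
python3 -c "from h import *;go('A')"
```

```text
time: 1.35
position: [0.4748, 0.3432, 0.1572]
tool_rot: [-0.729, -3.054, 0.003]
ft_force: [-0.1, -0.5, -0.7]
grip_width: 0.018
1.35 tcp [0.4748 0.3432 0.1572] f [-0.1  -0.52 -0.66] rot [-7.290e-01 -3.054e+00  3.000e-03] w 0.018005451817462655 units [-0.03 -0.02  0.88]
```

```bash
python3 -m jog '[[[0,-0.03,0,0.6,0],[0,0,0,0.5,0],[0,0,0,0.1,0],[0,0,0,0,0]]]'; python3 -m jog '[[[0,0,0,0.05,0],[0,0,0,0.05,0],[0,0,0,0,0]]]';python3 -m jog '[[[0,0,0,0.025,0],[0,0,0,0.025,0],[0,0,0,0,0]]]'
```

```text
time: 1.85
position: [0.4759, 0.3441, 0.1106]
tool_rot: [-0.729, -3.056, 0.0]
ft_force: [0.0, -0.2, -0.0]
grip_width: 0.007
time: 2.22
position: [0.4761, 0.3441, 0.1067]
tool_rot: [0.729, 3.056, 0.0]
ft_force: [-0.0, 0.2, -0.4]
grip_width: 0.005
time: 2.6
position: [0.476, 0.344, 0.1045]
tool_rot: [-0.73, -3.056, 0.0]
ft_force: [0.2, -0.5, 0.2]
grip_width: 0.006
```

```bash
for i in 1 2 3; do python3 -m jog '[[[0,0,0,0.025,0],[0,0,0,0,0]]]' | egrep 'pos|force'; done
```

```text
position: [0.476, 0.344, 0.1035]
ft_force: [-0.6, -1.4, -0.1]
position: [0.476, 0.344, 0.1025]
ft_force: [-0.1, -0.2, 0.7]
position: [0.476, 0.3441, 0.1016]
ft_force: [-0.8, 0.6, 0.4]
```

```bash
for i in 1 2 3; do python3 -m jog '[[[0,0,0,0.025,0],[0,0,0,0,0]]]' | egrep 'pos|force'; done
```

```text
position: [0.4761, 0.3441, 0.1015]
ft_force: [-2.5, -2.3, 6.0]
position: [0.4761, 0.3442, 0.1015]
ft_force: [-3.4, -2.4, 9.8]
position: [0.4762, 0.3441, 0.1014]
ft_force: [-5.0, -3.1, 14.2]
```

Lid A is firm: 14 N with no travel. Next is B.

```bash
python3 -m jog '[[[0,0,0,-0.5,0],[0,0,0,-0.4,0],[0,-0.6,-0.4,0,0],[0,-0.6,-0.4,0,0],[0,-0.6,-0.4,0,0],[0,-0.6,-0.4,0,0],[0,-0.6,-0.4,0,0],[0,-0.6,-0.4,0,0],[0,-0.6,-0.4,0,0],[0,0,0,0,0]]]' >/dev/null
python3 -c "from h import *;go('B',dz=.003)"
```

```text
5.35 tcp [0.5766 0.1651 0.1348] f [-0.2  -1.27 -0.35] rot [ 7.370e-01  3.053e+00 -2.000e-03] w 0.0053642759848025415 units [0.01 0.04 0.69]
```

```bash
python3 -m jog '[[[0,0,0.04,0.4,0],[0,0,0,0.2,0],[0,0,0,0.07,0],[0,0,0,0,0]]]'|egrep 'pos|force'; for i in 1 2 3 4 5; do python3 -m jog '[[[0,0,0,0.025,0],[0,0,0,0,0]]]' | egrep 'pos|force'; done
```

```text
position: [0.5757, 0.1701, 0.1074]
ft_force: [-0.3, 0.2, 0.5]
position: [0.5762, 0.1697, 0.107]
ft_force: [-0.2, 0.1, -0.3]
position: [0.576, 0.1696, 0.1058]
ft_force: [-0.4, 0.2, 0.5]
position: [0.576, 0.1697, 0.1047]
ft_force: [1.0, 0.1, 0.7]
position: [0.576, 0.1696, 0.1037]
ft_force: [0.3, 0.2, 0.8]
position: [0.5761, 0.1697, 0.1032]
ft_force: [-0.3, -0.4, 3.0]
```

```bash
for i in 1 2; do python3 -m jog '[[[0,0,0,0.025,0],[0,0,0,0,0]]]' | egrep 'pos|force'; done
python3 -m jog '[[[0,0,0,-0.5,0],[0,0,0,-0.5,0],[0,0,-0.05,0,0]]]' >/dev/null;python3 -c "from h import *;go('C',dz=.003)"
```

```text
position: [0.5762, 0.1697, 0.1032]
ft_force: [-4.0, -0.8, 8.8]
position: [0.5762, 0.1697, 0.103]
ft_force: [-5.6, -1.0, 13.5]
7.975 tcp [0.5763 0.1683 0.1421] f [-0.65  0.8  -1.02] rot [7.290e-01 3.053e+00 3.000e-03] w 0.0073823360628067335 units [-2.32 -6.72  0.85]
```

B is also firm: 13.5 N with no travel. Moving to C.

```bash
python3 -m jog '[[[0,-0.25,-0.75,0,0],[0,-0.25,-0.75,0,0],[0,-0.25,-0.75,0,0],[0,-0.25,-0.75,0,0],[0,-0.25,-0.75,0,0],[0,-0.25,-0.75,0,0],[0,-0.25,-0.75,0,0],[0,-0.25,-0.75,0,0],[0,-0.25,-0.7,0,0],[0,0,0,0,0]]]' >/dev/null
python3 -c "from h import *;go('C',dz=.003)"
```

```text
9.225 tcp [ 0.533  -0.1149  0.1397] f [-1.12  0.15  0.35] rot [-7.370e-01 -3.053e+00  2.000e-03] w 0.004833191622861962 units [-0.09  0.09  0.8 ]
```

```bash
python3 -m jog '[[[0,-0.08,0.05,0.4,0],[0,0,0,0.3,0],[0,0,0,0.05,0],[0,0,0,0,0]]]'|egrep 'pos|force'; for i in 1 2 3 4 5 6; do python3 -m jog '[[[0,0,0,0.025,0],[0,0,0,0,0]]]' | egrep 'pos|force'; done
```

```text
position: [0.538, -0.111, 0.1104]
ft_force: [-0.5, -0.7, 0.4]
position: [0.5383, -0.1115, 0.1101]
ft_force: [-0.0, 1.8, 0.8]
position: [0.5381, -0.1115, 0.1088]
ft_force: [0.4, -0.7, -0.6]
position: [0.538, -0.1115, 0.1077]
ft_force: [0.1, -0.0, -0.3]
position: [0.538, -0.1115, 0.1067]
ft_force: [0.3, -0.4, 0.2]
position: [0.5381, -0.1115, 0.1057]
ft_force: [-0.6, -0.4, 0.2]
position: [0.538, -0.1115, 0.1047]
ft_force: [-0.0, 0.1, 0.3]
```

```bash
for i in 1 2 3 4; do python3 -m jog '[[[0,0,0,0.025,0],[0,0,0,0,0]]]' | egrep 'pos|force'; done
```

```text
position: [0.5382, -0.1115, 0.1041]
ft_force: [-1.1, -0.6, 2.9]
position: [0.5382, -0.1115, 0.104]
ft_force: [-4.2, 0.2, 8.1]
position: [0.5383, -0.1115, 0.1039]
ft_force: [-5.6, 1.1, 14.3]
position: [0.5383, -0.1115, 0.1038]
ft_force: [-7.6, 2.0, 19.7]
```

C is firm. On to D, which I will test rather than assume.

```bash
python3 -m jog '[[[0,0,0,-0.5,0],[0,0,0,-0.5,0],[0,0,0,-0.1,0],[0,-0.32,-0.64,0,0],[0,-0.32,-0.64,0,0],[0,-0.32,-0.64,0,0],[0,-0.32,-0.64,0,0],[0,-0.32,-0.64,0,0],[0,-0.32,-0.64,0,0],[0,0,0,0,0]]]' >/dev/null
python3 -c "from h import *;go('D',dz=.003)"
```

```text
13.475 tcp [ 0.5357 -0.2861  0.1437] f [0.17 0.17 0.14] rot [-7.360e-01 -3.053e+00  3.000e-03] w 0.007844888062749031 units [-0.02  0.14  0.76]
```

```bash
python3 -m jog '[[[0,-0.02,0.1,0.4,0],[0,0,0,0.2,0],[0,0,0,0.1,0],[0,0,0,0,0]]]'|egrep 'pos|force'; for i in 1 2 3 4 5 6 7; do python3 -m jog '[[[0,0,0,0.025,0],[0,0,0,0,0],[0,0,0,0,0]]]' | egrep 'pos|force'; done
```

```text
position: [0.5396, -0.2795, 0.1163]
ft_force: [-0.0, 0.1, 0.2]
position: [0.5399, -0.2801, 0.116]
ft_force: [-0.2, -0.5, -0.1]
position: [0.5397, -0.28, 0.1147]
ft_force: [0.4, 0.3, -0.4]
position: [0.5398, -0.28, 0.1137]
ft_force: [-0.3, 0.6, 0.1]
position: [0.5397, -0.28, 0.1127]
ft_force: [-0.2, 0.2, 0.3]
position: [0.5397, -0.28, 0.1117]
ft_force: [0.6, -0.7, -0.3]
position: [0.5397, -0.28, 0.1107]
ft_force: [0.5, -0.6, 0.7]
position: [0.5397, -0.28, 0.1097]
ft_force: [-0.7, -0.1, -0.6]
```

```bash
for i in 1 2 3 4 5 6; do python3 -m jog '[[[0,0,0,0.025,0],[0,0,0,0,0],[0,0,0,0,0]]]' | egrep 'pos|force'; done
```

```text
position: [0.5398, -0.28, 0.1088]
ft_force: [-0.8, 0.5, -0.6]
position: [0.5397, -0.28, 0.1078]
ft_force: [-0.2, 0.8, 1.4]
position: [0.5398, -0.28, 0.1068]
ft_force: [-0.7, -0.4, 1.7]
position: [0.5397, -0.28, 0.1058]
ft_force: [-0.9, 0.7, 0.8]
position: [0.5398, -0.28, 0.1054]
ft_force: [-2.3, 1.8, 5.1]
position: [0.5398, -0.28, 0.1052]
ft_force: [-4.6, 2.7, 9.2]
```

D rocks: it sank about 4 mm under 1–2 N before stopping, against no travel on the others. Now its middle.

```bash
python3 -m jog '[[[0,0,0,-0.4,0],[0,0,0,-0.3,0],[0,-0.5,-0.03,0,0],[0,-0.5,0,0,0],[0,0,0,0,0]]]' >/dev/null
python3 - <<'E'
from h import *
go('D',edge=0,dz=.003)
im,d=eyes.get_image("side");cv2.imwrite("pics/side1.png",cv2.resize(im[200:400,290:530,::-1],None,fx=3,fy=3))
E
```

```text
19.475 tcp [ 0.5758 -0.2997  0.132 ] f [ 0.29 -0.94 -0.67] rot [ 7.290e-01  3.055e+00 -1.000e-03] w 0.0017906784373202269 units [ 0.03 -0.02  0.47]
```

View pics/side1.png

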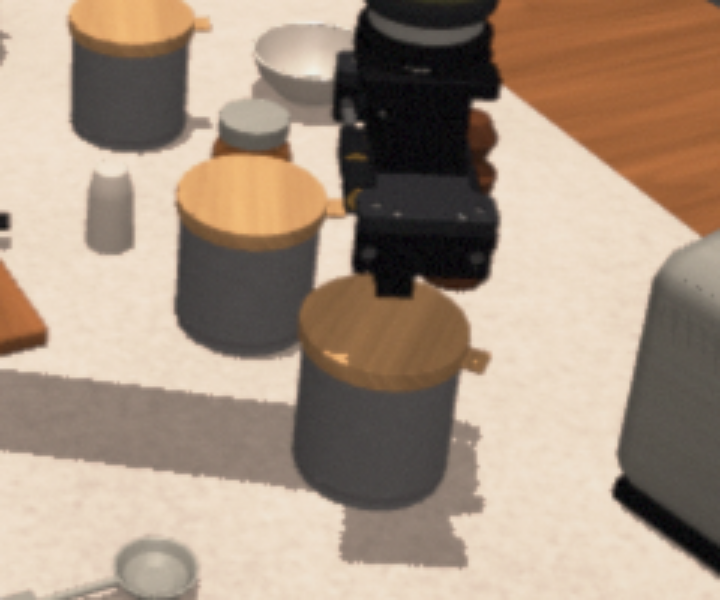

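The crop shows the fingers (395,290) hanging above lid D, whose centre is at about (385,325). The lid is level again. Now I'll press.

```bash
python3 -m jog '[[[0,0,0,0.3,0],[0,0,0,0.15,0],[0,0,0,0,0]]]'|egrep 'pos|force'; for i in 1 2 3 4 5 6 7; do python3 -m jog '[[[0,0,0,0.025,0],[0,0,0,0.025,0],[0,0,0,0,0]]]' | egrep 'time|pos|force'; done
```

```text
position: [0.574, -0.2986, 0.1127]
ft_force: [0.4, -0.3, 0.7]
time: 20.27
position: [0.575, -0.2992, 0.1119]
ft_force: [-0.8, -0.7, 0.8]
time: 20.65
position: [0.5749, -0.2992, 0.1098]
ft_force: [0.7, 0.6, 0.5]
time: 21.02
position: [0.575, -0.2993, 0.1093]
ft_force: [-2.7, 1.6, 8.4]
time: 21.4
position: [0.575, -0.2993, 0.1074]
ft_force: [-3.3, 1.6, 8.5]
time: 21.78
position: [0.575, -0.2993, 0.1054]
ft_force: [-3.0, 1.7, 7.8]
time: 22.15
position: [0.575, -0.2993, 0.1037]
ft_force: [-2.0, 1.7, 9.1]
time: 22.52
position: [0.5751, -0.2993, 0.1035]
ft_force: [-6.1, 3.3, 18.8]
```

It sank 6 mm, then hit a firm stop at 18.8 N. I'll hold and check.

```bash
python3 -m jog '[[[0,0,0,0.025,0],[0,0,0,0,0],[0,0,0,0,0],[0,0,0,0,0]]]'
python3 - <<'E'
from h import *
im,d=eyes.get_image("side");cv2.imwrite("pics/side2.png",im[:,:,::-1])
E
```

```text
time: 23.02
position: [0.5751, -0.2993, 0.1035]
tool_rot: [0.729, 3.054, 0.002]
ft_force: [-8.4, 5.1, 23.0]
grip_width: 0.01
```

View pics/side2.png

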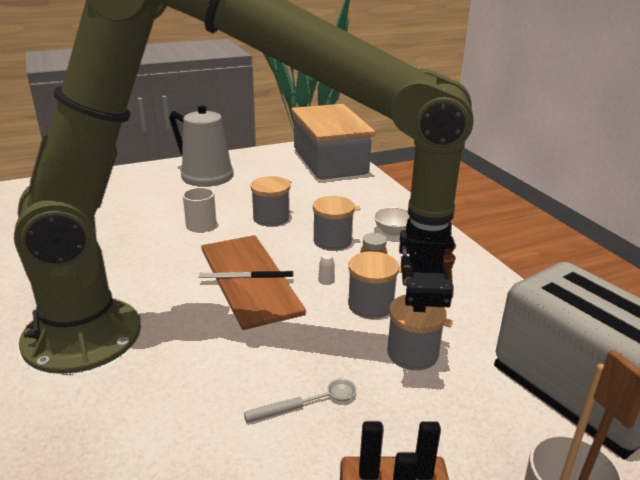

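The fingertip rests on lid D (420,310). Every other object in view is where it was. Handing in.

```bash
python3 -c "from bench import job;print(job.close_job())"
```

```text
the job is handed in; nothing more can be done
None
```

The loose lid was on the rightmost canister, seen from the robot, at about (0.575, -0.300). It is now pressed home, and the job was handed in at about 23 s with the fingertip still holding it down.

- **Finding it:** I pressed near the edge of each lid from left to right. The first three were firm, with no travel at 13.5 to 20 N. The fourth sank about 4 mm under only 1–2 N before it stopped, so it was the one that rocked.
- **Closing it:** I pressed its middle and it sank about 6 mm at 8–9 N (z from 0.1095 to 0.1035), then met a firm stop. The push at hand-in was about 23 N, with no further travel.
- **Checks:** The sinking force read slightly below the stated 10–14 N. The 6 mm travel and the firm stop fit a closed lid. I did not lift off to test its edge again, since you wanted the fingertip left on it. The last side picture shows the fingertip on that lid and the other things where they were; the pepper mill was partly hidden behind the gripper.

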